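# Tuck the hold-down plate under the lap flap and keep it pressed

### The job

Get the mounting board ready for cutting: pick up the metal hold-down plate by its handle, set it on the board's deck just short of the hinged wooden flap with its thin edge facing the flap, and press it down so that it sits level. Then slide that edge in under the flap, squarely, centred and fully home against the rail behind, without lifting the flap. Finish while still gripping the handle and pressing the plate flat on the deck with a steady, moderate push (about 10 N); do not let go, and leave the other things on the table alone.

Things in the scene. Friction and masses are not known exactly. Their poses are not given: they have to be found in the camera images.
- hold_plate: loose flat bare steel-grey metal plate, 100 mm (its x) by 110 mm (its y), 6 mm thick, about 0.2 kg, lying flat on the table at the start. Its far edge (+x) is a thin tongue: the last 10 mm are only 4 mm thick. An upright wooden bar handle stands on it, 36 mm long along x, 14 mm thick along y, rising from 6 to 40 mm above the underside, its middle 22 mm from the plate's middle on the -x side, so it is nearer the thick edge. Origin: centre of the underside; z up
- plate_edge (a point): middle of the plate's thin far edge, at underside level: 50 mm along the plate's x from its origin
- plate_handle (a point): middle of the plate's bar handle: x -22 mm, y 0, 23 mm above the plate's underside; pinch the bar across its 14 mm thickness (along the plate's y)
- mount_board: wooden mounting board, fixed to the table (it does not move), 200 mm (its x, from -110 to +90 mm) by 160 mm (its y). Origin: on the table under y = 0; x points from the open front of the deck towards the flap and the hinge rail; z up. The rail, 28 mm by 160 mm, runs along the far end, x 62 to 90 mm, and its top is 24 mm above the table
- deck: the board's flat wooden deck, part of the board and with the same origin and axes as mount_board: x -110 to +62 mm, y -80 to +80 mm, its top 14 mm above the table
- board_stop (a point): middle of the foot of the rail's front face, at deck-top level (board x 62 mm, y 0, z 14 mm); axes as the board's. The plate is fully home when plate_edge meets this point
- lap_flap (a joint): angle of the wooden lap flap: 0 = lying shut, its underside level and 10 mm above the deck; grows as its free edge is lifted (1.2 rad at most). It hinges on top of the rail, 50 mm behind its free edge, has no spring, is light (0.06 kg) and lifts at a touch from below. It is 140 mm wide (board y -70 to +70 mm), 6 mm thick, and covers the deck from board x 30 mm to the rail, a slot 32 mm deep
- flap_edge (a point): middle of the flap's free edge, on its underside: board x 30 mm, y 0, 24 mm above the table when shut
- tape_roll: roll of masking tape lying flat, 82 mm across, 18 mm high, to the right of the board; leave alone. Origin: centre of the underside
- eraser: eraser in a sleeve, 19 x 43 x 12 mm, between the board and the paper trimmer on its right; leave alone. Origin: centre of the underside
- glue_stick: glue stick standing upright, 25 mm thick, 88 mm high, to the left of the board; leave alone. Origin: centre of the underside
- ink_stick: black ink stick lying flat, 22 x 85 x 10 mm, beyond the place where the plate starts; leave alone. Origin: centre of the underside

How it is judged:
On the way:
1. the plate is pressed down level on the deck in front of the flap, its thin edge not yet under it (pressed with more than 4 N, weight included) (x of plate_edge in the frame of board_stop between -0.1 and -0.032 m and y of plate_edge in the frame of board_stop between -0.04 and 0.04 m and z of plate_edge in the frame of board_stop below 0.003 m and angle between hold_plate's own z axis and vertical below 0.04 rad and contact force between hold_plate and deck above 4 N), for 0.2 s.
At the end, for the whole second after the job is handed in: The plate lies flat on the deck (3 mm, 0.03 rad), thin edge under the shut flap (below 0.03 rad), within 6 mm of the rail's face, 15 mm of the middle and 0.08 rad of square; the gripper still holds it and presses it on the deck with 4 to 40 N, at rest (x of plate_edge in the frame of board_stop above -0.006 m and y of plate_edge in the frame of board_stop between -0.015 and 0.015 m and z of plate_edge in the frame of board_stop between -0.003 and 0.003 m and angle between the x axis of hold_plate and the x axis of mount_board, either way round below 0.08 rad and angle between hold_plate's own z axis and vertical below 0.03 rad and value of joint lap_flap below 0.03 rad and contact force between hold_plate and deck between 4 and 40 N and contact force between the fingers and hold_plate above 3 N and linear speed of hold_plate below 0.01 m/s); the arm keeps its last pose, push and grip.
It fails at once if the flap is lifted by more than 0.08 rad (4 mm at its edge) (value of joint lap_flap above 0.08 rad).
It fails at once if the plate is rammed down on the deck with more than 80 N (contact force between hold_plate and deck above 80 N).
It fails at once if a bystander is moved by more than 20 mm (distance of any of tape_roll, eraser, glue_stick, ink_stick from where it was at the start of the episode above 0.02 m).
It also fails if it takes over 45 s, if anything falls off the work surface, if the arm or the gripper's body presses on something with over 40 N, if the wrist force passes 120 N, or if a joint passes its speed limit or range.

### The arm

A 7-joint arm with a two-finger parallel gripper is mounted at the origin on a cart in front of the work surface, level with it; the furniture and walls round the work are solid. World frame = base frame: x ahead of the robot, y to its left, z up, the work surface at z = 0. Lengths are in m, angles in rad, forces in N, time in s.
With the tool pointing down it reaches from about 0.35 to 0.9 m from the base axis. Payload 8.1 kg.
Tool frame: the origin (TCP) lies at the very end of the fingers, on their centre line; the grasp point (between the pads) lies 19 mm behind it; x points along the fingers, y is the direction in which the jaws open and shut, and the axes are right-handed (so a half turn about x gives the same grasp; the last joint's range is limited). The gripper opens to 92 mm and grips with 3 to 60 N. Pads are 19 mm wide; open, the fingers measure 130 mm over their backs; the gripper's body (75 mm by 190 mm) begins 47 mm behind the grasp point.
Start: joints at [-1.334, 0.434, 0.025, 1.573, -0.012, 1.134, -0.075], TCP at [0.208, 0.589, 0.227] pointing down, gripper open.
Joint ranges: [-2.62, 2.62], [-0.44, 2.09], [-1.27, 1.32], [0.08, 2.57], [-1.32, 4.46], [0.12, 2], [-2.74, 2.74]. Speed limits (rad/s): [2.22, 2.22, 3.01, 3.01, 3.14, 3.14, 3.14].

### API

Orientations are given as a unit quaternion [x, y, z, w].
In Python, from station import ctrl gives the robot as it stands.
- The arm moves only by the tool arm_command, never from a script. Its argument "plan" is a list of rows, each an object of numbers: "x", "y", "z": the shift along the world's x, y, z in m; "twist": the turn about the world's z in rad; "jaw": the opening, from 0 (shut) to 1 (fully open). In form: [{"x": .., "y": .., "z": .., "twist": .., "jaw": ..}, ...]. A call has 1 to 12 rows; each row is the pose to reach, as a shift and turn from the pose commanded when the call began; what a row does not reach only later rows make up. A row lasts 1/10 s, in which the tool goes at most 50 mm and 8.59 degrees, less where a joint would pass 70% of its speed; a pose out of reach is approached as far as the arm can. A call with a gripper value outside its range is refused whole. The fingers move at their own pace and stop on an object; "force" is the grip in N (left out, the last holds). Time passes only in rows, so rows that repeat a pose let the fingers close. It gives the time, the measured TCP pose, the force and the opening at its end, in the units of the state.
- ctrl.sense(): the state, without advancing time (a new reading comes with each control period).
- ctrl.camera(name): name is "side" or "top" or "wrist"; returns the picture (400x640x3 uint8, red, green, blue); there is no depth.
- ctrl.calibration(name): a dict with "fx", "fy", "cx", "cy" (pixels), "cam_to_world" (4x4, takes a point from camera to world coordinates). Camera axes: x right, y up, looking along -z (the intrinsics and any distortion apply to the point x, -y, -z); pixel columns grow to the right and rows downward; lengths in m; the calibration is good to about 2 mm. A picture is of the moment at which its call begins: read the wrist's pose just before it. calibration takes no time and is no camera call; for the wrist camera it gives the pose at the moment of the call.
- ctrl.sign_off(): hands the job in, once; it reports no verdict.
Trained networks look in the newest picture that a camera, given by its name, has taken for a name from the list of things; names that differ only in an ending like _2 or _b are one class to them, and where a whole thing is asked for, a point or a joint stands for the part that bears it (a point fixed in the world has none). Each returns a list of dicts, best first, with "score" (0 to 1); they miss things now and then, are a little off and sometimes report something else, mostly with a low value. They report only what shows in the picture. A call takes as long as a camera call.
- ctrl.boxes_of(name, camera): "rect" ([centre column, centre row, width, height] in pixels, round what is visible of it).
- ctrl.pinpoint(name, camera): "position" ([row, column] in pixels: a listed point, or the origin of a listed thing).
The state is a dict: "time_s": time; "joint_positions": joint angles; "dq": joint speeds; "joint_torque": joint torques, N m; "tool_pos": TCP position; "eef_rot": TCP orientation; "contact_force": force on the tool from outside, world axes, zero at the start; "torque": the same for the moment, N m; "grip_width": finger opening in m.
Only numpy, scipy, OpenCV 4.12 (cv2) and the standard library are available. Lean on these libraries where they do the work, as an engineer would, in place of code of your own. Each camera call takes 0.05 s, during which the arm holds its last target.

## Working session

There is one attempt and no reset: what is moved stays moved. The work goes in short steps, Python scripts to look and compute and a tool call to move; the robot and the scene stay as the last step left them, time stands still between calls to the robot, and variables do not carry over. Pictures are saved under pics/ and viewed, and the job is handed in when it is done.

Besides the shell and the picture viewer there is one more tool, called after ">>>" as name([rows], argument=value, ...), one row to a line, values as JSON. arm_command: Moves the arm, as the interface text tells. Its arguments: {"type":"object","properties":{"plan":{"type":"array"},"force":{"type":"number"}},"required":["plan"]}

```bash
mkdir -p pics; cat > h.py <<'E'
from station import ctrl
import numpy as np, cv2
def ray(cam,row,col,z,cal=None):
    c=cal or ctrl.calibration(cam); T=np.array(c["cam_to_world"])
    k=c.get("dist",c.get("distortion"))
    d=np.array([(col-c["cx"])/c["fx"],-(row-c["cy"])/c["fy"],-1.])
    w=T[:3,:3]@d; o=T[:3,3]; return o+w*(z-o[2])/w[2]
def proj(cam,p,cal=None):
    c=cal or ctrl.calibration(cam); T=np.array(c["cam_to_world"])
    q=T[:3,:3].T@(np.array(p)-T[:3,3]); return c["cy"]-c["fy"]*q[1]/-q[2], c["cx"]+c["fx"]*q[0]/-q[2]
def snap(cam,n):
    im=ctrl.camera(cam); cv2.imwrite(f"pics/{n}.png",im[:,:,::-1]); return im
E
python3 - <<'E'
from h import *
print(ctrl.sense()); print(ctrl.calibration("top")); print(ctrl.calibration("side"))
snap("top","t0"); 
Z=dict(plate_handle=.023,plate_edge=0.0,hold_plate=0,board_stop=.014,flap_edge=.024,mount_board=0,tape_roll=0,eraser=0,glue_stick=0,ink_stick=0)
for n in Z:
  r=ctrl.pinpoint(n,"top")
  print(n,[(x["position"],round(x["score"],2),ray("top",*x["position"],Z[n])[:2].round(4)) for x in r[:2]])
snap("side","s0")
for n in list(Z)[:6]:
  r=ctrl.pinpoint(n,"side")
  print(n,[(x["position"],round(x["score"],2),ray("side",*x["position"],Z[n])[:2].round(4)) for x in r[:2]])
print(ctrl.sense()["time_s"])
E
```

```text
{'time_s': 0.0, 'joint_positions': array([-1.33359959,  0.43525856,  0.02499296,  1.57409133, -0.0115651 ,
        1.13401301, -0.07511032]), 'dq': array([ 0.00049775,  0.00042166,  0.00149002,  0.00072624, -0.00078031,
       -0.00238565, -0.00208093]), 'joint_torque': array([ 1.52048106e-03, -6.67865038e+01,  9.85623635e-01, -3.14449346e+01,
       -6.04663719e-02,  4.29621502e-02,  1.73947656e-04]), 'tool_pos': array([0.20821442, 0.58875116, 0.22592536]), 'eef_rot': array([ 0.1190141 ,  0.6969518 , -0.12016226,  0.69688942]), 'contact_force': array([-0.01099275,  0.20745065,  0.61296984]), 'torque': array([ 0.01226671,  0.04959657, -0.0046202 ]), 'grip_width': 0.09202849882789017}
{'fx': 381.46777500089246, 'fy': 381.46777500089246, 'cx': 325.1302159480288, 'cy': 200.56980120992415, 'cam_to_world': array([[ 0.00353344,  0.983872  , -0.17883902,  0.37441069],
       [-0.99998567,  0.00419578,  0.00332543,  0.07292164],
       [ 0.00402217,  0.17882471,  0.98387273,  1.33603205],
       [ 0.        ,  0.        ,  0.        ,  1.        ]])}
{'fx': 369.38288738498034, 'fy': 369.3828
[... 1015 characters left out ...]
, ([207.3, 314.7], 0.44, array([0.5928, 0.1053]))]
glue_stick [([212.1, 191.2], 0.61, array([0.5738, 0.5417]))]
ink_stick [([184.8, 454.1], 0.62, array([ 0.6768, -0.3946])), ([197.3, 271.1], 0.59, array([0.6283, 0.261 ]))]
plate_handle [([146.7, 362.3], 0.78, array([ 0.4626, -0.3345]))]
plate_edge [([146.1, 343.4], 0.71, array([ 0.5392, -0.3711])), ([250.3, 289.4], 0.66, array([0.6211, 0.2627]))]
hold_plate [([150.9, 353.7], 0.82, array([ 0.4948, -0.3373]))]
board_stop [([239.7, 266.7], 0.55, array([0.6876, 0.2472]))]
flap_edge [([239.7, 278.3], 0.79, array([0.6533, 0.2525])), ([153.2, 355.1], 0.36, array([ 0.4862, -0.2741]))]
mount_board [([249.1, 289.0], 0.56, array([0.6232, 0.2584]))]
0.9
```

```bash
python3 - <<'E'
import cv2
a=cv2.imread("pics/t0.png")
b=cv2.resize(a[140:300,150:350],None,fx=4,fy=4,interpolation=cv2.INTER_CUBIC)[:600]
cv2.imwrite("pics/t0b.png",b)
b=cv2.resize(a[160:280,380:500],None,fx=5,fy=5,interpolation=cv2.INTER_CUBIC)
cv2.imwrite("pics/t0p.png",b)
E
```

```text
(no output)
```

View pics/t0.png

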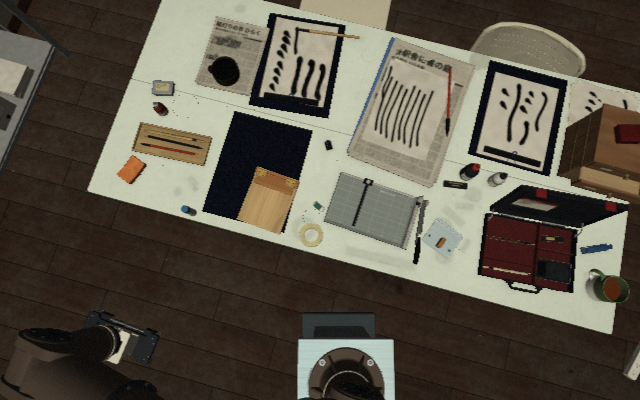

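View pics/s0.png

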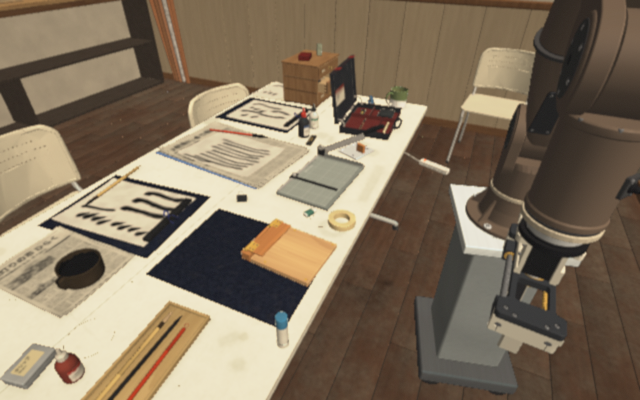

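```bash
ls pics
```

```text
s0.png
t0.png
t0b.png
t0p.png
```

View pics/t0b.png

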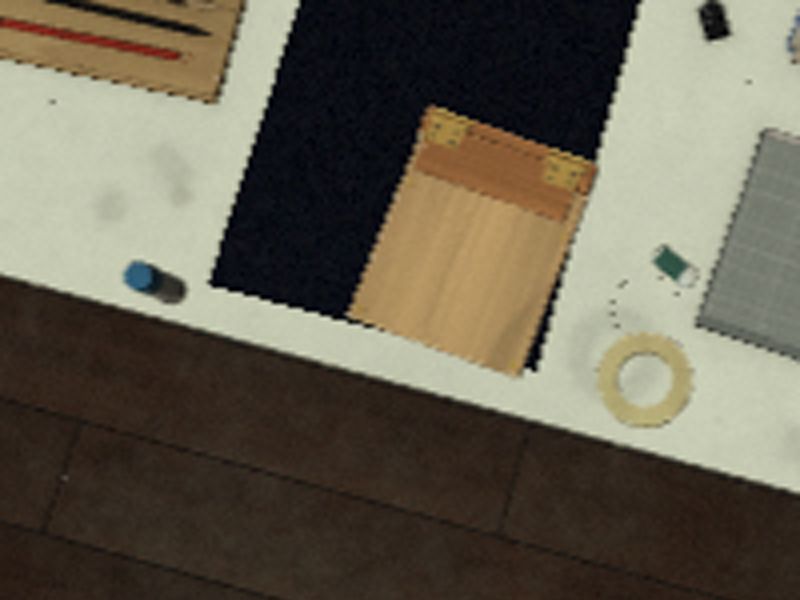

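View pics/t0p.png

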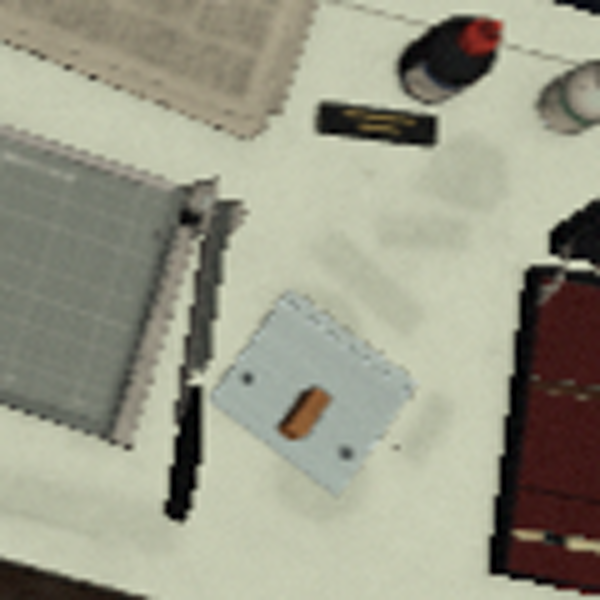

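The top view shows the plate near (443,235), its thin edge facing up-right, and the ink stick above it at (455,184). The board is near (268,200), with its rail up-right. The tape roll and eraser are to its right and the glue stick to its left. Next I get poses from the corners.

```bash
python3 - <<'E'
from h import *
def tp(pts,s,o,z): return [ray("top",v/s+o[1]-0.4,u/s+o[0]-0.4,z)[:2].round(4) for u,v in pts]
P=tp([(288,292),(413,385),(340,495),(212,395)],5,(380,160),.005); print("plate",P)
P=np.array(P); print(P.mean(0), P[1]-P[0], P[0]-P[3], P[1]-P[2])
d=P[0]-P[3]+P[1]-P[2]; print("yaw",np.arctan2(d[1],d[0]))
e=P[0]-P[1]+P[3]-P[2]; print("yaw from y",np.arctan2(-e[0],e[1]))
H=tp([(318,392),(290,433)],5,(380,160),.04);print("handle",H)
R=tp([(430,105),(597,165)],4,(150,140),.024); F=tp([(350,318),(522,375)],4,(150,140),.014)
print(R,F)
R,F=np.array(R),np.array(F)
d=R.mean(0)-F.mean(0);print("board yaw",np.arctan2(d[1],d[0]),np.linalg.norm(d),np.linalg.norm(R[0]-R[1]))
e=R[0]-R[1];print(np.arctan2(-e[0],e[1])); e=F[0]-F[1];print(np.arctan2(-e[0],e[1]))
for n in["tape_roll","eraser","glue_stick","ink_stick"]: pass
from scipy.spatial.transform import Rotation as Ro
print(Ro.from_quat(ctrl.sense()["eef_rot"]).as_matrix().round(3))
E
```

```text
plate [array([ 0.5557, -0.3264]), array([ 0.4905, -0.4106]), array([ 0.4144, -0.3555]), array([ 0.483 , -0.2698])]
[ 0.4859   -0.340575] [-0.0652 -0.0842] [ 0.0727 -0.0566] [ 0.0761 -0.0551]
yaw -0.6439310775940484
yaw from y -0.6670860040039782
handle [array([ 0.4825, -0.333 ]), array([ 0.4547, -0.3126])]
[array([0.7372, 0.3106]), array([0.6832, 0.1615])] [array([0.5477, 0.3753]), array([0.4986, 0.2241])]
board yaw -0.3279924707697098 0.1975829572609945 0.15857745741435
-0.3474779705240218
-0.31399260381349176
[[ 0.     0.333  0.943]
 [ 0.     0.943 -0.333]
 [-1.     0.     0.   ]]
```

>>> arm_command([
  {"x":0.04,"y":-0.03},
  {"x":0.08,"y":-0.06},
  {"x":0.12,"y":-0.09},
  {"x":0.155,"y":-0.125},
  {"x":0.19,"y":-0.16},
  {"x":0.22,"y":-0.2},
  {"x":0.24,"y":-0.245},
  {"x":0.255,"y":-0.29},
  {"x":0.265,"y":-0.34},
  {"x":0.27,"y":-0.39},
  {"x":0.27,"y":-0.44},
  {"x":0.27,"y":-0.49},
], force=30)

```text
$.plan[0]: bad value
```

>>> arm_command([
  {"x":0.04,"y":-0.03,"z":0,"twist":0,"jaw":1},
  {"x":0.08,"y":-0.06,"z":0,"twist":0,"jaw":1},
  {"x":0.12,"y":-0.09,"z":0,"twist":0,"jaw":1},
  {"x":0.155,"y":-0.125,"z":0,"twist":0,"jaw":1},
  {"x":0.19,"y":-0.16,"z":0,"twist":0,"jaw":1},
  {"x":0.22,"y":-0.2,"z":0,"twist":0,"jaw":1},
  {"x":0.24,"y":-0.245,"z":0,"twist":0,"jaw":1},
  {"x":0.255,"y":-0.29,"z":0,"twist":0,"jaw":1},
  {"x":0.265,"y":-0.34,"z":0,"twist":0,"jaw":1},
  {"x":0.27,"y":-0.39,"z":0,"twist":0,"jaw":1},
  {"x":0.27,"y":-0.44,"z":0,"twist":0,"jaw":1},
  {"x":0.27,"y":-0.49,"z":0,"twist":0,"jaw":1},
], force=30)

```text
time_s: 2.1
tool_pos: [0.4783, 0.0985, 0.2269]
eef_rot: [0.12, 0.697, -0.12, 0.697]
contact_force: [1.7, -1.3, 0.5]
grip_width: 0.0917
```

>>> arm_command([
  {"x":0.005,"y":-0.045,"z":0,"twist":-0.03,"jaw":0.8},
  {"x":0.005,"y":-0.09,"z":0,"twist":-0.06,"jaw":0.7},
  {"x":0.005,"y":-0.135,"z":0,"twist":-0.1,"jaw":0.6},
  {"x":0.0,"y":-0.18,"z":0,"twist":-0.13,"jaw":0.5},
  {"x":0,"y":-0.225,"z":0,"twist":-0.17,"jaw":0.5},
  {"x":0,"y":-0.27,"z":0,"twist":-0.2,"jaw":0.5},
  {"x":-0.005,"y":-0.315,"z":0,"twist":-0.24,"jaw":0.5},
  {"x":-0.01,"y":-0.36,"z":0,"twist":-0.28,"jaw":0.5},
  {"x":-0.01,"y":-0.4,"z":-0.02,"twist":-0.315,"jaw":0.5},
  {"x":-0.01,"y":-0.425,"z":-0.04,"twist":-0.315,"jaw":0.5},
  {"x":-0.01,"y":-0.425,"z":-0.05,"twist":-0.315,"jaw":0.5},
  {"x":-0.01,"y":-0.425,"z":-0.05,"twist":-0.315,"jaw":0.5},
])

```text
time_s: 3.3
tool_pos: [0.4674, -0.3239, 0.1752]
eef_rot: [0.228, 0.67, -0.228, 0.668]
contact_force: [0.8, 0.7, -0.1]
grip_width: 0.046
```

```bash
python3 - <<'E'
from h import *
c=ctrl.calibration("wrist");print(c);s=ctrl.sense();print(s["tool_pos"],s["eef_rot"],s["contact_force"])
snap("wrist","w1")
for n,z in dict(plate_handle=.023,plate_edge=0,hold_plate=0).items():
  r=ctrl.pinpoint(n,"wrist"); print(n,[(x["position"],round(x["score"],2),ray("wrist",*x["position"],z)[:2].round(4)) for x in r[:2]])
E
```

```text
{'fx': 307.8260129018069, 'fy': 307.8260129018069, 'cx': 317.6148136438361, 'cy': 198.1547180396288, 'cam_to_world': array([[ 6.10585781e-01, -7.66662038e-01, -1.98530407e-01,
         4.14807742e-01],
       [ 7.91950119e-01,  5.91125461e-01,  1.52923833e-01,
        -2.83515471e-01],
       [ 1.15481014e-04, -2.50599298e-01,  9.68090894e-01,
         3.33561742e-01],
       [ 0.00000000e+00,  0.00000000e+00,  0.00000000e+00,
         1.00000000e+00]])}
[ 0.46742059 -0.32393627  0.17523522] [ 0.22797899  0.67048473 -0.22751119  0.66836701] [ 0.81909727  0.70145753 -0.1077828 ]
plate_handle [([185.3, 316.4], 0.77, array([ 0.469 , -0.3249]))]
plate_edge [([245.4, 316.3], 0.65, array([ 0.5307, -0.3722]))]
hold_plate [([202.7, 315.8], 0.95, array([ 0.4893, -0.3411]))]
```

View pics/w1.png

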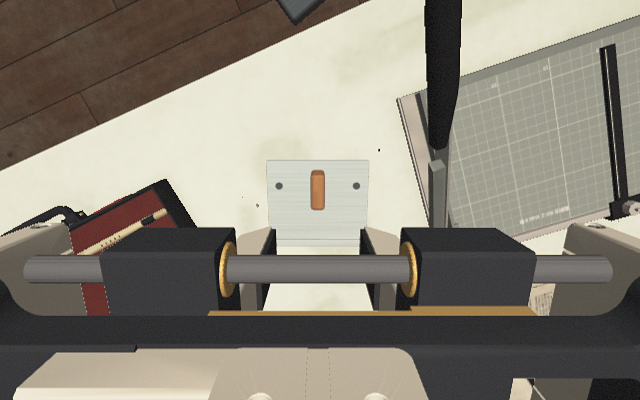

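The wrist view shows the plate square to the gripper (columns 267–368), with the handle at (316,188). The trimmer lever is on the right at column ~440, so I'm checking its height for gripper-body clearance.

```bash
python3 - <<'E'
import cv2
a=cv2.imread("pics/s0.png")
cv2.imwrite("pics/s0p.png",cv2.resize(a[100:220,260:420],None,fx=5,fy=5,interpolation=cv2.INTER_CUBIC))
E
```

```text
(no output)
```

View pics/s0p.png

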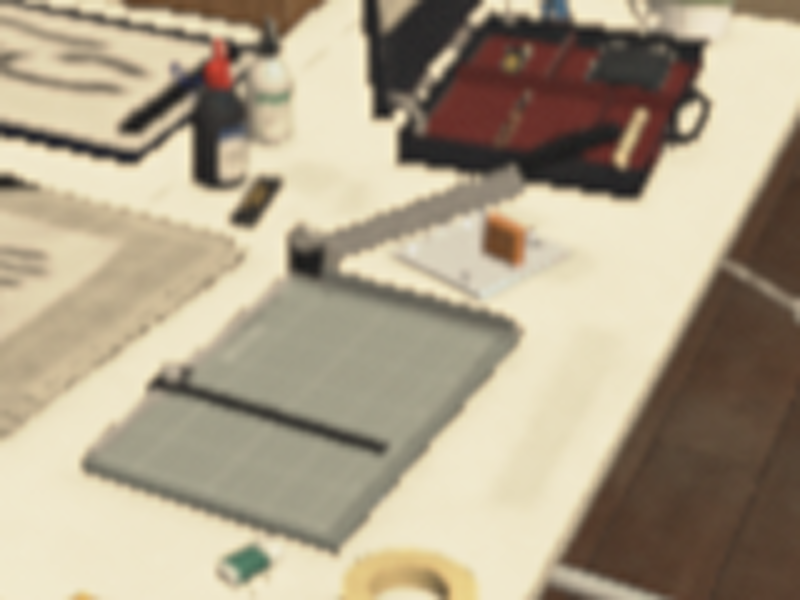

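The side view shows the trimmer lever raised: its blade end is at (364,136) and the black tip at (384,126). I triangulate both.

```bash
python3 - <<'E'
from h import *
def tri(t,s):
    A=[];b=[]
    for cam,(col,row) in (("top",t),("side",s)):
        o=np.array(ctrl.calibration(cam)["cam_to_world"])[:3,3]; d=ray(cam,row,col,0)-o; d/=np.linalg.norm(d)
        P=np.eye(3)-np.outer(d,d); A.append(P); b.append(P@o)
    x=np.linalg.lstsq(np.vstack(A),np.hstack(b),rcond=None)[0]
    return x,[np.linalg.norm(A[i]@x-b[i]) for i in range(2)]
hp=np.array([.468,-.325]);c,s=np.cos(-.656),np.sin(-.656)
for n,t,sd in [("tip",(415,263),(384,126)),("blade end",(419.5,236),(364,136)),("blade base",(424.5,201),(326,149))]:
    x,e=tri(t,sd); d=x[:2]-hp; print(n,x.round(3),np.round(e,3),"plate frame rel handle",(d@[c,s]).round(3),(d@[-s,c]).round(3))
E
```

```text
tip [ 0.395 -0.202  0.174] [0.001 0.001] plate frame rel handle -0.133 0.053
blade end [ 0.47  -0.232  0.119] [0.012 0.012] plate frame rel handle -0.055 0.075
blade base [ 0.605 -0.277  0.031] [0.007 0.007] plate frame rel handle 0.079 0.121
```

```bash
python3 - <<'E'
from h import *
hp=np.array([.468,-.325]);c,s=np.cos(-.656),np.sin(-.656)
for p in [(.395,-.202,.174),(.470,-.232,.119),(.605,-.277,.031)]: print(np.round(proj("wrist",p)))
# constrain: wrist+top triangulation of blade end and base
cams=["top","wrist","side"]
def tri(px):
    A=[];b=[]
    for cam,(col,row) in px.items():
        o=np.array(ctrl.calibration(cam)["cam_to_world"])[:3,3]; d=ray(cam,row,col,0)-o; d/=np.linalg.norm(d)
        P=np.eye(3)-np.outer(d,d); A.append(P); b.append(P@o)
    x=np.linalg.lstsq(np.vstack(A),np.hstack(b),rcond=None)[0]
    return x,[np.linalg.norm(A[i]@x-b[i]).round(3) for i in range(len(A))]
for px in [dict(top=(419.5,236),wrist=(438,157)),dict(wrist=(438,157),side=(364,136)),dict(top=(419.5,236),wrist=(438,157),side=(364,136))]:
    x,e=tri(px);d=x[:2]-hp;print(x.round(3),e,(d@[c,s]).round(3),(d@[-s,c]).round(3))
E
```

```text
[-33. 431.]
[135. 423.]
[258. 428.]
[ 0.484 -0.232  0.126] [np.float64(0.003), np.float64(0.003)] -0.044 0.083
[ 0.472 -0.232  0.123] [np.float64(0.015), np.float64(0.015)] -0.053 0.076
[ 0.476 -0.232  0.122] [np.float64(0.006), np.float64(0.012), np.float64(0.018)] -0.051 0.078
```

The lever really does hang where the gripper body would come down. So I'll approach twisted away from it, pinch only the top of the handle gently, and drag the plate clear before regrasping.

>>> arm_command([
  {"x":0.001,"y":-0.001,"z":0,"twist":-0.14,"jaw":0.55},
  {"x":0.001,"y":-0.001,"z":0,"twist":-0.28,"jaw":0.55},
  {"x":0.001,"y":-0.001,"z":0,"twist":-0.42,"jaw":0.55},
  {"x":0.001,"y":-0.001,"z":0,"twist":-0.55,"jaw":0.55},
  {"x":0.001,"y":-0.001,"z":-0.04,"twist":-0.55,"jaw":0.55},
  {"x":0.001,"y":-0.001,"z":-0.08,"twist":-0.55,"jaw":0.55},
  {"x":0.001,"y":-0.001,"z":-0.11,"twist":-0.55,"jaw":0.55},
  {"x":0.001,"y":-0.001,"z":-0.12,"twist":-0.55,"jaw":0.55},
  {"x":0.001,"y":-0.001,"z":-0.12,"twist":-0.55,"jaw":0.55},
])

```text
time_s: 4.4
tool_pos: [0.4694, -0.3247, 0.0565]
eef_rot: [0.4, 0.583, -0.4, 0.582]
contact_force: [-0.7, -0.5, 0.7]
grip_width: 0.0503
```

```bash
python3 - <<'E'
from h import *
s=ctrl.sense();print(s["tool_pos"],s["joint_positions"].round(2),s["contact_force"])
snap("wrist","w2");snap("side","s2")
a=cv2.imread("pics/s2.png")
cv2.imwrite("pics/s2p.png",cv2.resize(a[60:200,270:430],None,fx=4,fy=4,interpolation=cv2.INTER_CUBIC))
E
```

```text
[ 0.46939254 -0.3246952   0.05650701] [ 0.15  0.59  0.52  1.91 -0.42  0.75  1.28] [-0.6540892  -0.4554752   0.70917089]
```

View pics/w2.png

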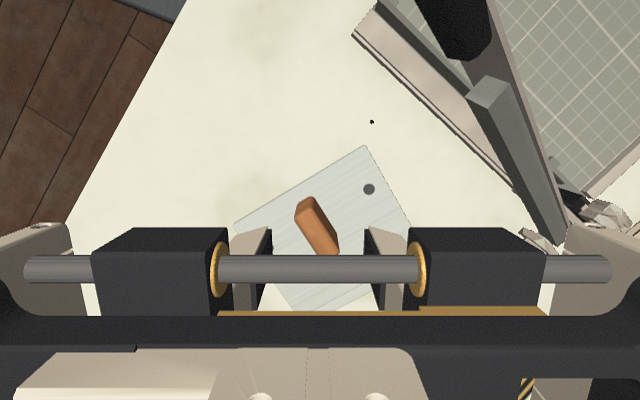

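View pics/s2p.png

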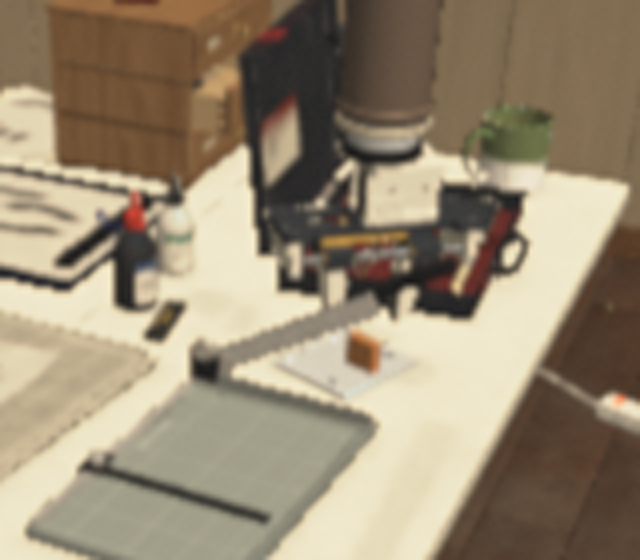

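The lever passes clear on the tool's rear side (475,90 to 560,240), and the handle lies between the jaws. I go down to the handle top.

>>> arm_command([
  {"x":0,"y":0,"z":-0.01,"twist":0,"jaw":0.55},
  {"x":0,"y":0,"z":-0.02,"twist":0,"jaw":0.55},
  {"x":0,"y":0,"z":-0.03,"twist":0,"jaw":0.55},
  {"x":0,"y":0,"z":-0.03,"twist":0,"jaw":0.4},
  {"x":0,"y":0,"z":-0.03,"twist":0,"jaw":0.3},
  {"x":0,"y":0,"z":-0.03,"twist":0,"jaw":0.2},
  {"x":0,"y":0,"z":-0.03,"twist":0,"jaw":0.1},
  {"x":0,"y":0,"z":-0.03,"twist":0,"jaw":0.0},
  {"x":0,"y":0,"z":-0.03,"twist":0,"jaw":0.0},
], force=12)

```text
time_s: 5.4
tool_pos: [0.4696, -0.3256, 0.027]
eef_rot: [0.401, 0.582, -0.401, 0.583]
contact_force: [-0.2, -0.7, 1.4]
grip_width: 0.0137
```

>>> arm_command([
  {"x":0.004,"y":-0.011,"z":0,"twist":0,"jaw":0},
  {"x":0.008,"y":-0.022,"z":0,"twist":0,"jaw":0},
  {"x":0.012,"y":-0.033,"z":0,"twist":0,"jaw":0},
  {"x":0.016,"y":-0.044,"z":0,"twist":0,"jaw":0},
  {"x":0.016,"y":-0.044,"z":0,"twist":0,"jaw":0},
  {"x":0.016,"y":-0.044,"z":0,"twist":0,"jaw":0.3},
  {"x":0.016,"y":-0.044,"z":0,"twist":0,"jaw":0.4},
  {"x":0.016,"y":-0.044,"z":0,"twist":0,"jaw":0.4},
], force=15)

```text
time_s: 6.2
tool_pos: [0.4852, -0.3691, 0.0266]
eef_rot: [0.401, 0.583, -0.401, 0.583]
contact_force: [-0.0, 0.4, 0.1]
grip_width: 0.0331
```

```bash
python3 - <<'E'
from h import *
s=ctrl.sense();print(s["tool_pos"],s["contact_force"],s["grip_width"])
snap("wrist","w3");snap("top","t3")
for n,z in dict(plate_handle=.023,hold_plate=0).items():
  r=ctrl.pinpoint(n,"wrist"); print(n,[(x["position"],round(x["score"],2),ray("wrist",*x["position"],z)[:2].round(4)) for x in r[:2]])
a=cv2.imread("pics/t3.png")
cv2.imwrite("pics/t3p.png",cv2.resize(a[160:300,380:540],None,fx=4,fy=4,interpolation=cv2.INTER_CUBIC))
E
```

```text
[ 0.48523644 -0.36906785  0.02662967] [-0.00246884  0.35853754  0.12545302] 0.033053046467979186
plate_handle [([237.0, 317.8], 0.64, array([ 0.4852, -0.3671]))]
hold_plate [([255.1, 314.4], 0.94, array([ 0.491 , -0.3884]))]
```

View pics/w3.png

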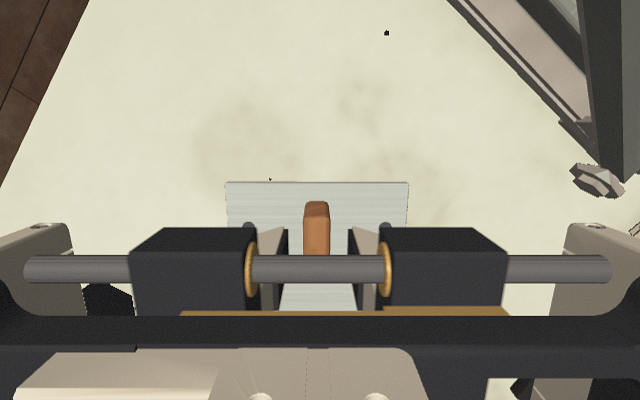

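View pics/t3p.png

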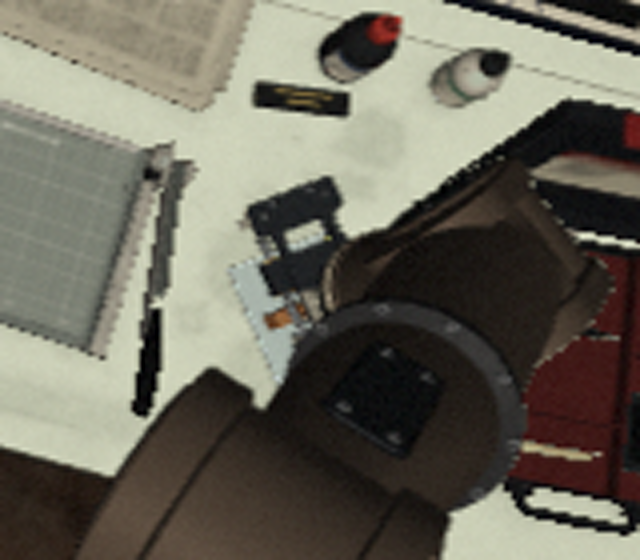

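The plate is now square to the jaws and clear of the lever. I lower, regrip firmly, then lift.

>>> arm_command([
  {"x":0,"y":0,"z":-0.009,"twist":0,"jaw":0.4},
  {"x":0,"y":0,"z":-0.017,"twist":0,"jaw":0.4},
  {"x":0,"y":0,"z":-0.0175,"twist":0,"jaw":0.2},
  {"x":0,"y":0,"z":-0.0175,"twist":0,"jaw":0},
  {"x":0,"y":0,"z":-0.0175,"twist":0,"jaw":0},
  {"x":0,"y":0,"z":-0.0175,"twist":0,"jaw":0},
  {"x":0,"y":0,"z":-0.0175,"twist":0,"jaw":0},
], force=45)

```text
time_s: 7.1
tool_pos: [0.4853, -0.3696, 0.0094]
eef_rot: [0.401, 0.583, -0.401, 0.583]
contact_force: [-0.3, -0.0, -0.8]
grip_width: 0.0137
```

>>> arm_command([
  {"x":0,"y":0,"z":0.02,"twist":0,"jaw":0},
  {"x":0,"y":0,"z":0.06,"twist":0,"jaw":0},
  {"x":0,"y":0,"z":0.1,"twist":0,"jaw":0},
  {"x":0,"y":0,"z":0.14,"twist":0,"jaw":0},
  {"x":0,"y":0,"z":0.18,"twist":0,"jaw":0},
  {"x":0,"y":0,"z":0.22,"twist":0,"jaw":0},
  {"x":0,"y":0,"z":0.24,"twist":0,"jaw":0},
  {"x":0,"y":0,"z":0.24,"twist":0,"jaw":0},
])

```text
time_s: 7.9
tool_pos: [0.4863, -0.3706, 0.2523]
eef_rot: [0.401, 0.581, -0.4, 0.585]
contact_force: [0.8, -0.0, -3.5]
grip_width: 0.0135
```

```bash
python3 - <<'E'
from h import *
s=ctrl.sense();print(s["tool_pos"],s["contact_force"],s["torque"],s["joint_positions"].round(2))
snap("wrist","w4");snap("side","s4")
E
```

```text
[ 0.4863365  -0.37056804  0.2523316 ] [ 0.81798694 -0.02780896 -3.48959986] [-0.0574306   0.05366369 -0.05140811] [ 0.13  0.43  0.64  1.61 -0.27  1.18  1.19]
```

View pics/s4.png

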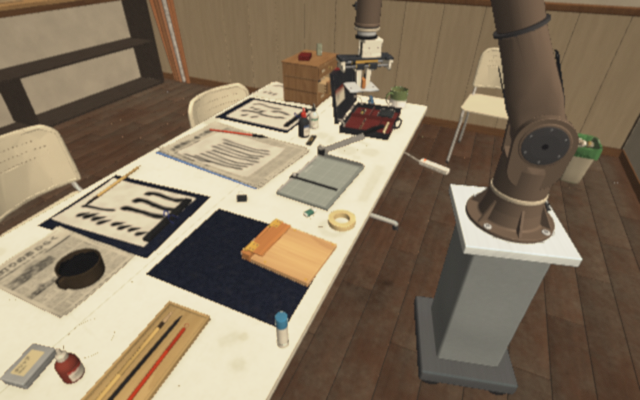

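View pics/w4.png

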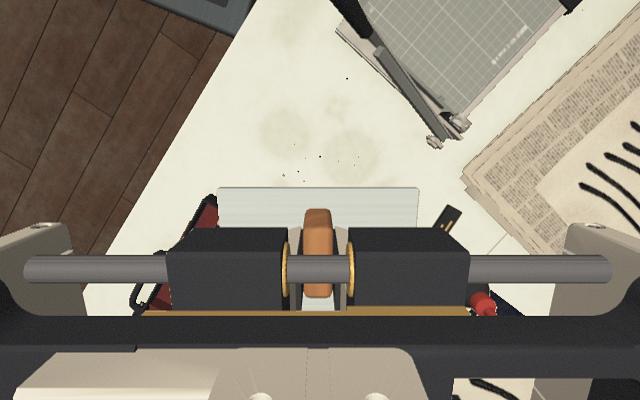

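The plate is held level-looking and clear. I carry it to just past the rail so the wrist camera can look down on the board.

>>> arm_command([
  {"x":0.01,"y":0.035,"z":0.0,"twist":0.06,"jaw":0},
  {"x":0.025,"y":0.075,"z":0.0,"twist":0.12,"jaw":0},
  {"x":0.05,"y":0.115,"z":0.0,"twist":0.18,"jaw":0},
  {"x":0.07,"y":0.155,"z":0,"twist":0.25,"jaw":0},
  {"x":0.09,"y":0.2,"z":0,"twist":0.32,"jaw":0},
  {"x":0.11,"y":0.245,"z":0,"twist":0.39,"jaw":0},
  {"x":0.13,"y":0.29,"z":0,"twist":0.46,"jaw":0},
  {"x":0.15,"y":0.335,"z":0,"twist":0.53,"jaw":0},
  {"x":0.17,"y":0.38,"z":0,"twist":0.6,"jaw":0},
  {"x":0.19,"y":0.42,"z":0,"twist":0.67,"jaw":0},
  {"x":0.21,"y":0.46,"z":0,"twist":0.74,"jaw":0},
  {"x":0.23,"y":0.5,"z":0,"twist":0.8,"jaw":0},
])

```text
time_s: 9.2
tool_pos: [0.7148, 0.1323, 0.2462]
eef_rot: [0.141, 0.694, -0.142, 0.691]
contact_force: [0.9, -0.7, -3.2]
grip_width: 0.0137
```

>>> arm_command([
  {"x":0.02,"y":0.035,"z":0.0,"twist":0.03,"jaw":0},
  {"x":0.04,"y":0.07,"z":0.0,"twist":0.06,"jaw":0},
  {"x":0.05,"y":0.087,"z":0.0,"twist":0.076,"jaw":0},
  {"x":0.05,"y":0.087,"z":0.0,"twist":0.076,"jaw":0},
  {"x":0.05,"y":0.087,"z":0.0,"twist":0.076,"jaw":0},
])

```text
time_s: 9.7
tool_pos: [0.7645, 0.2171, 0.246]
eef_rot: [0.115, 0.699, -0.117, 0.696]
contact_force: [-1.1, -0.8, -2.9]
grip_width: 0.0135
```

```bash
python3 - <<'E'
from h import *
s=ctrl.sense();print(s["time_s"],s["tool_pos"],s["contact_force"],s["eef_rot"])
snap("wrist","w5")
for n,z in dict(board_stop=.014,flap_edge=.024,mount_board=0).items():
  r=ctrl.pinpoint(n,"wrist"); print(n,[(x["position"],round(x["score"],2),ray("wrist",*x["position"],z)[:2].round(4)) for x in r[:2]])
E
```

```text
9.7 [0.76448932 0.21713951 0.24601996] [-1.07930458 -0.76535883 -2.927416  ] [ 0.11497559  0.69889317 -0.11659567  0.6962287 ]
board_stop [([103.4, 322.2], 0.98, array([0.6872, 0.2474]))]
flap_edge []
mount_board [([51.8, 321.5], 0.97, array([0.6302, 0.2667])), ([75.6, 320.8], 0.26, array([0.6556, 0.2572]))]
```

View pics/w5.png

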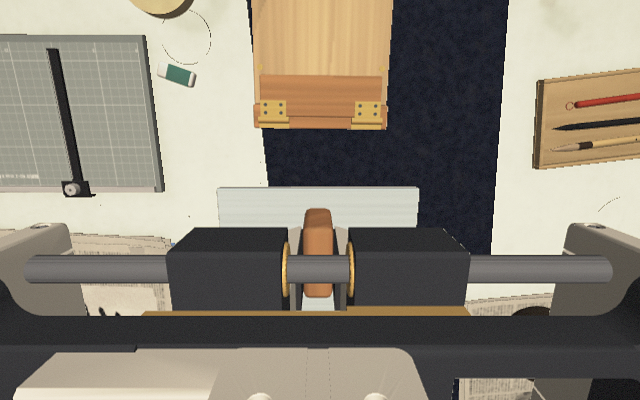

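The wrist view shows the board rail end at rows ~128–130 (columns 255–387), the flap at rows 75–125 and the plate's rear edge at row 188 (columns 218–418). I compute the poses from these.

```bash
python3 - <<'E'
from h import *
from scipy.spatial.transform import Rotation as Ro
im=cv2.imread("pics/w5.png")
cv2.imwrite("pics/w5b.png",cv2.resize(im[0:200,210:430],None,fx=3.5,fy=3,interpolation=cv2.INTER_CUBIC))
cal=ctrl.calibration("wrist"); s=ctrl.sense(); tp=s["tool_pos"]
M=Ro.from_quat(s["eef_rot"]).as_matrix(); print("tool yaw",np.arctan2(-M[0,1],M[1,1]), "tool x",M[:,0].round(4))
R=[ray("wrist",r,c,.024,cal)[:2] for c,r in [(255.5,128.5),(387,129.5)]]
e=R[1]-R[0]; print("rail",np.round(R,4),np.linalg.norm(e),"yaw",np.arctan2(-e[0],e[1]))
m=(R[0]+R[1])/2
y=-.33;u=np.array([np.cos(y),np.sin(y)]);print("stop from rail",(m-.028*u).round(4))
# deck sides at z=.014
L=[ray("wrist",r,c,.014,cal)[:2] for c,r in [(394,2),(389,75)]]
d=L[1]-L[0];print("right side yaw",np.arctan2(d[1],d[0]))
zt=tp[2]-.0034
P=[ray("wrist",188,c,zt,cal)[:2] for c in (218,418)]
e=P[1]-P[0];print("plate rear",np.linalg.norm(e),"yaw",np.arctan2(-e[0],e[1]))
m=(P[0]+P[1])/2; ux=M[:2,2]; uy=M[:2,1]
print("rear rel tool: along",(m-tp[:2])@ux,"lat",(m-tp[:2])@uy)
E
```

```text
tool yaw -0.33079623174697353 tool x [-5.e-04 -6.e-04 -1.e+00]
rail [[0.6894 0.1615]
 [0.7426 0.3123]] 0.1598462352136446 yaw -0.3392736820990509
stop from rail [0.6895 0.246 ]
right side yaw -0.3462760887179197
plate rear 0.10756983875456871 yaw -0.3318056864855524
rear rel tool: along -0.03017727899423044 lat -0.00027225399118390066
```

View pics/w5b.png

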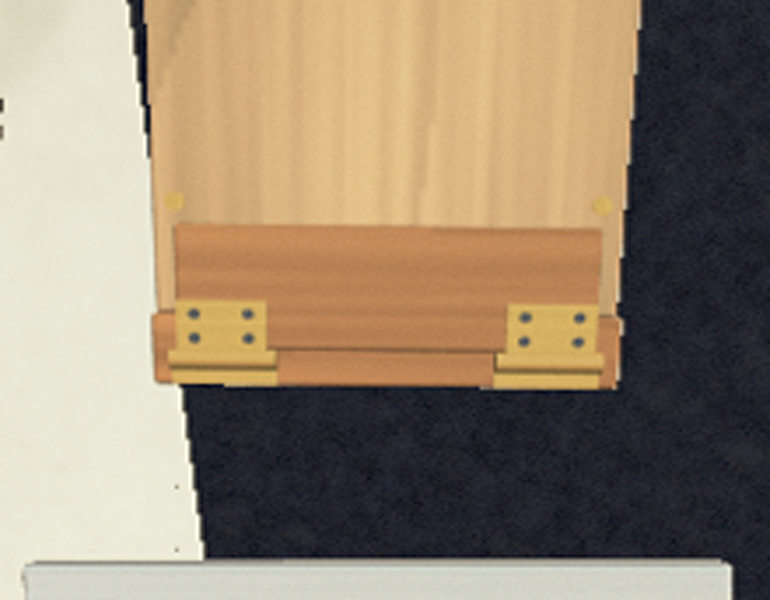

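>>> arm_command([
  {"x":-0.045,"y":0.016,"z":0.0,"twist":-0.01,"jaw":0},
  {"x":-0.09,"y":0.033,"z":0.0,"twist":-0.01,"jaw":0},
  {"x":-0.135,"y":0.05,"z":0.0,"twist":-0.01,"jaw":0},
  {"x":-0.18,"y":0.066,"z":0.0,"twist":-0.01,"jaw":0},
  {"x":-0.195,"y":0.072,"z":-0.02,"twist":-0.01,"jaw":0},
  {"x":-0.195,"y":0.072,"z":-0.06,"twist":-0.01,"jaw":0},
  {"x":-0.195,"y":0.072,"z":-0.1,"twist":-0.01,"jaw":0},
  {"x":-0.195,"y":0.072,"z":-0.14,"twist":-0.01,"jaw":0},
  {"x":-0.195,"y":0.072,"z":-0.17,"twist":-0.01,"jaw":0},
  {"x":-0.195,"y":0.072,"z":-0.195,"twist":-0.01,"jaw":0},
  {"x":-0.195,"y":0.072,"z":-0.2,"twist":-0.01,"jaw":0},
  {"x":-0.195,"y":0.072,"z":-0.2,"twist":-0.01,"jaw":0},
])

```text
time_s: 11.1
tool_pos: [0.5702, 0.2888, 0.0493]
eef_rot: [0.119, 0.697, -0.12, 0.697]
contact_force: [0.4, 0.0, -2.9]
grip_width: 0.0138
```

```bash
python3 - <<'E'
from h import *
s=ctrl.sense();print(s["time_s"],s["tool_pos"],s["contact_force"],s["torque"])
snap("wrist","w6");im=snap("side","s6")
b=cv2.resize(im[180:330,220:370],None,fx=4,fy=4,interpolation=cv2.INTER_CUBIC);cv2.imwrite("pics/s6b.png",b[:,:,::-1])
E
```

```text
11.1 [0.5702109  0.28876785 0.04931176] [ 4.21325869e-01  2.78219313e-03 -2.89812099e+00] [ 0.00518902 -0.02096256 -0.02964834]
```

View pics/s6b.png

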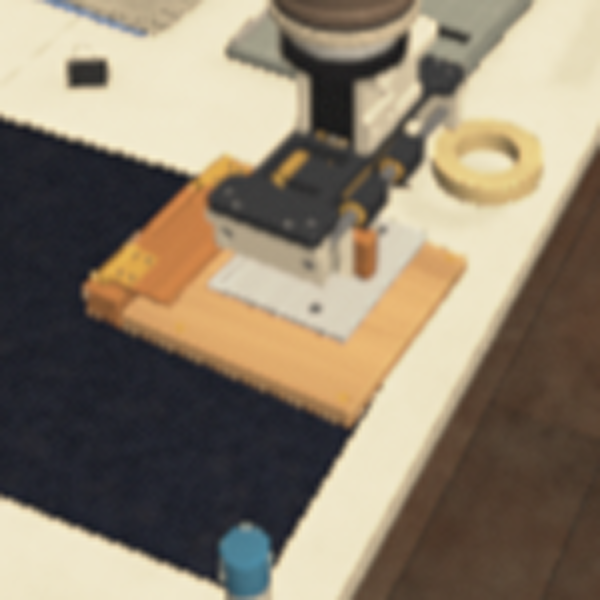

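View pics/w6.png

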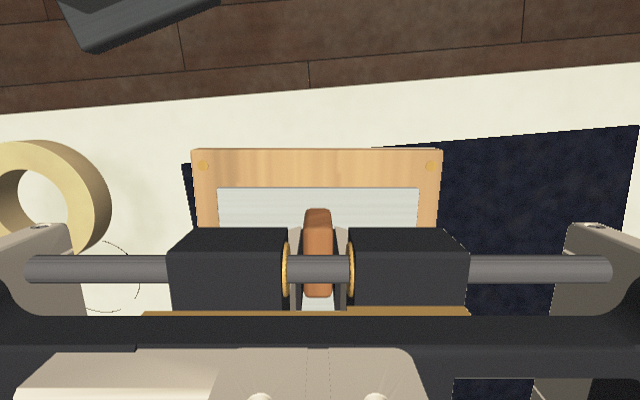

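Plate 218–418 is centred on the deck edges 191–442 and hovers in front of the flap. I lower in small steps.

>>> arm_command([
  {"x":0,"y":0,"z":-0.01,"twist":0,"jaw":0},
  {"x":0,"y":0,"z":-0.018,"twist":0,"jaw":0},
  {"x":0,"y":0,"z":-0.022,"twist":0,"jaw":0},
  {"x":0,"y":0,"z":-0.024,"twist":0,"jaw":0},
  {"x":0,"y":0,"z":-0.025,"twist":0,"jaw":0},
  {"x":0,"y":0,"z":-0.025,"twist":0,"jaw":0},
])

```text
time_s: 11.8
tool_pos: [0.5704, 0.2895, 0.0242]
eef_rot: [0.119, 0.697, -0.119, 0.697]
contact_force: [0.2, 1.0, -3.7]
grip_width: 0.0136
```

>>> arm_command([
  {"x":0,"y":0,"z":-0.001,"twist":0,"jaw":0},
  {"x":0,"y":0,"z":-0.0015,"twist":0,"jaw":0},
  {"x":0,"y":0,"z":-0.0015,"twist":0,"jaw":0},
])

```text
time_s: 12.1
tool_pos: [0.5706, 0.2896, 0.0234]
eef_rot: [0.119, 0.697, -0.119, 0.697]
contact_force: [-1.6, -1.6, 4.4]
grip_width: 0.0137
```

>>> arm_command([
  {"x":0,"y":0,"z":-0.0005,"twist":0,"jaw":0},
  {"x":0,"y":0,"z":-0.0005,"twist":0,"jaw":0},
  {"x":0,"y":0,"z":-0.0005,"twist":0,"jaw":0},
  {"x":0,"y":0,"z":-0.0005,"twist":0,"jaw":0},
])

```text
time_s: 12.5
tool_pos: [0.5706, 0.2896, 0.0233]
eef_rot: [0.12, 0.697, -0.119, 0.697]
contact_force: [-4.2, -2.0, 9.2]
grip_width: 0.0133
```

```bash
python3 - <<'E'
from h import *
s=ctrl.sense();print(s["time_s"],s["tool_pos"],s["contact_force"],s["torque"])
for k in range(3):
  ctrl.camera("top");s=ctrl.sense();print(s["tool_pos"],s["contact_force"].round(2),s["torque"].round(3))
snap("wrist","w7");im=snap("side","s7")
b=cv2.resize(im[200:300,220:370],None,fx=5,fy=5,interpolation=cv2.INTER_CUBIC);cv2.imwrite("pics/s7b.png",b[:,:,::-1])
for n,z in dict(board_stop=.014,flap_edge=.024,plate_edge=.014,hold_plate=.014,plate_handle=.037).items():
  r=ctrl.pinpoint(n,"side"); print(n,[(x["position"],round(x["score"],2),ray("side",*x["position"],z)[:2].round(4)) for x in r[:2]])
E
```

```text
12.5 [0.57059453 0.28960683 0.0233296 ] [-4.22784761 -1.96841711  9.24241785] [-0.39644042  0.80061006  0.00727618]
[0.57059804 0.28961409 0.02332074] [-3.39 -1.32  9.21] [-0.402  0.796  0.041]
[0.5706088  0.28961248 0.02332973] [-2.47 -1.52  9.75] [-0.352  0.761  0.019]
[0.57059747 0.2896298  0.02334187] [-2.6  -1.51  9.05] [-0.32   0.808 -0.037]
board_stop [([240.8, 269.0], 0.93, array([0.6803, 0.2504])), ([241.0, 274.8], 0.75, array([0.6645, 0.2484]))]
flap_edge [([240.6, 278.1], 0.77, array([0.6529, 0.2561]))]
plate_edge [([248.6, 282.9], 0.79, array([0.6359, 0.2738])), ([251.8, 287.1], 0.33, array([0.6222, 0.2838]))]
hold_plate [([249.3, 287.8], 0.74, array([0.6225, 0.2742])), ([254.9, 301.2], 0.7, array([0.5835, 0.2888]))]
plate_handle [([249.8, 307.1], 0.9, array([0.5673, 0.2913])), ([240.3, 268.5], 0.68, array([0.6739, 0.2734]))]
```

View pics/s7b.png

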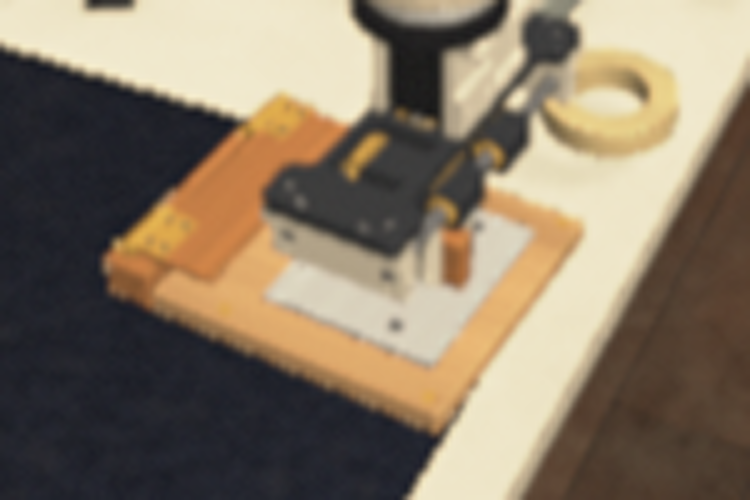

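View pics/w7.png

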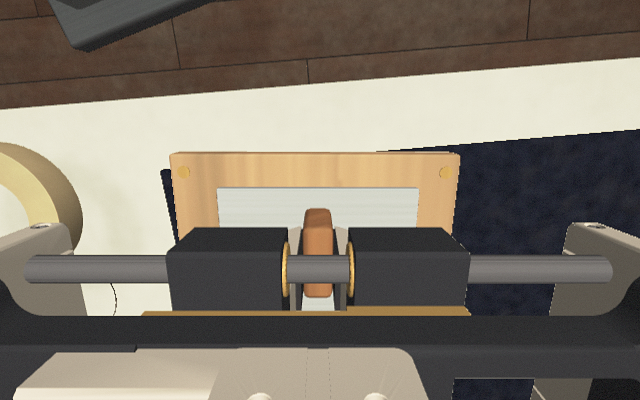

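The plate lies flat at the expected height, with about 10–12 N on the deck, centred. I slide it along the board axis, stopping short of home first.

>>> arm_command([
  {"x":0.0038,"y":-0.0013,"z":0.0003,"twist":0,"jaw":0},
  {"x":0.0075,"y":-0.0027,"z":0.0003,"twist":0,"jaw":0},
  {"x":0.0113,"y":-0.004,"z":0.0003,"twist":0,"jaw":0},
  {"x":0.0151,"y":-0.0053,"z":0.0003,"twist":0,"jaw":0},
  {"x":0.0189,"y":-0.0067,"z":0.0003,"twist":0,"jaw":0},
  {"x":0.0189,"y":-0.0067,"z":0.0003,"twist":0,"jaw":0},
])

```text
time_s: 13.6
tool_pos: [0.5899, 0.2834, 0.0233]
eef_rot: [0.12, 0.697, -0.119, 0.697]
contact_force: [-0.5, 1.3, 5.8]
grip_width: 0.0139
```

```bash
python3 - <<'E'
from h import *
s=ctrl.sense();print(s["time_s"],s["tool_pos"],s["contact_force"],s["torque"])
im=snap("side","s8")
b=cv2.resize(im[200:300,220:370],None,fx=5,fy=5,interpolation=cv2.INTER_CUBIC);cv2.imwrite("pics/s8b.png",b[:,:,::-1])
E
```

```text
13.6 [0.5899037  0.28344818 0.0233391 ] [-0.4818581   1.34369332  5.75628134] [ 0.02156907  0.35036808 -0.00589211]
```

View pics/s8b.png

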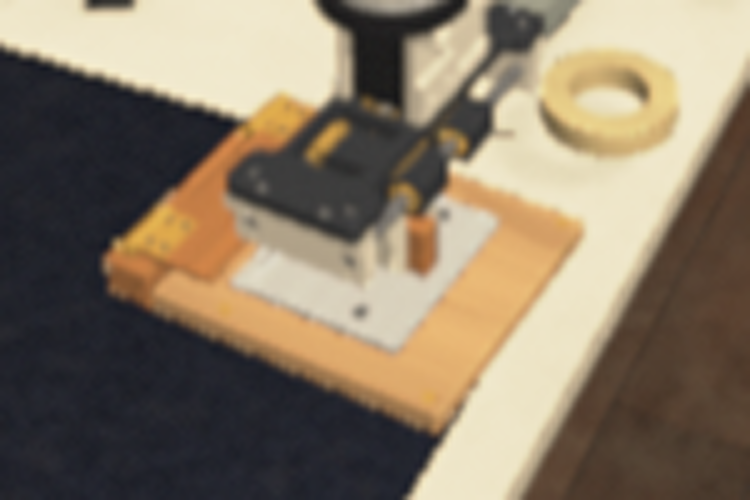

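Flat, with its corner just short of the flap edge at (235,285). I continue in.

>>> arm_command([
  {"x":0.0038,"y":-0.0013,"z":0,"twist":0,"jaw":0},
  {"x":0.0075,"y":-0.0027,"z":0,"twist":0,"jaw":0},
  {"x":0.0113,"y":-0.004,"z":0,"twist":0,"jaw":0},
  {"x":0.0151,"y":-0.0053,"z":0,"twist":0,"jaw":0},
  {"x":0.0189,"y":-0.0067,"z":0,"twist":0,"jaw":0},
  {"x":0.0226,"y":-0.008,"z":0,"twist":0,"jaw":0},
  {"x":0.0226,"y":-0.008,"z":0,"twist":0,"jaw":0},
])

```text
time_s: 14.35
tool_pos: [0.6123, 0.2756, 0.0234]
eef_rot: [0.12, 0.697, -0.119, 0.697]
contact_force: [-1.8, 0.8, 5.8]
grip_width: 0.0136
```

```bash
python3 - <<'E'
from h import *
s=ctrl.sense();print(s["time_s"],s["tool_pos"],s["contact_force"],s["torque"])
im=snap("side","s9")
b=cv2.resize(im[200:300,220:370],None,fx=5,fy=5,interpolation=cv2.INTER_CUBIC);cv2.imwrite("pics/s9b.png",b[:,:,::-1])
E
```

```text
14.35 [0.61234468 0.27556052 0.02336876] [-1.75594231  0.76192101  5.83833631] [ 0.05753728  0.37556613 -0.00783792]
```

View pics/s9b.png

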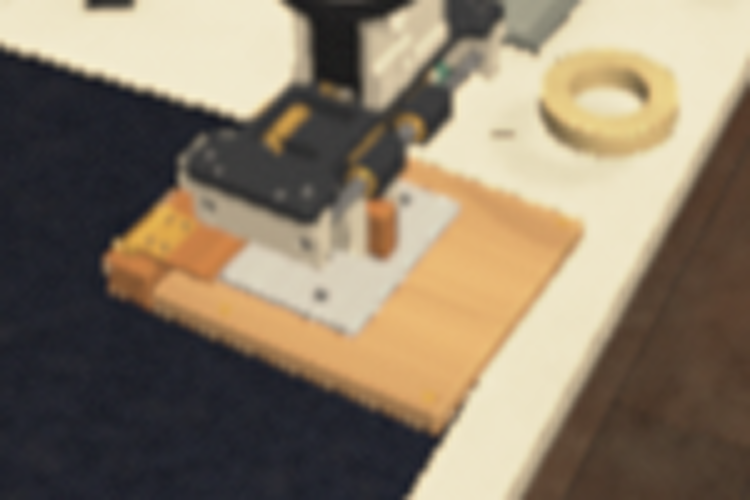

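>>> arm_command([
  {"x":0.0019,"y":-0.0007,"z":0,"twist":0,"jaw":0},
  {"x":0.0038,"y":-0.0013,"z":0,"twist":0,"jaw":0},
  {"x":0.0057,"y":-0.002,"z":0,"twist":0,"jaw":0},
  {"x":0.0066,"y":-0.0023,"z":0,"twist":0,"jaw":0},
  {"x":0.0075,"y":-0.0027,"z":0,"twist":0,"jaw":0},
  {"x":0.0075,"y":-0.0027,"z":0,"twist":0,"jaw":0},
])

```text
time_s: 15.0
tool_pos: [0.6191, 0.2733, 0.0233]
eef_rot: [0.119, 0.697, -0.118, 0.697]
contact_force: [-4.1, 1.8, 7.5]
grip_width: 0.0138
```

>>> arm_command([
  {"x":0.0005,"y":-0.0002,"z":0,"twist":0,"jaw":0},
  {"x":0.001,"y":-0.0003,"z":0,"twist":0,"jaw":0},
  {"x":0.001,"y":-0.0003,"z":0,"twist":0,"jaw":0},
])

```text
time_s: 15.3
tool_pos: [0.6199, 0.273, 0.0234]
eef_rot: [0.119, 0.697, -0.118, 0.697]
contact_force: [-4.6, 1.9, 7.5]
grip_width: 0.0137
```

>>> arm_command([
  {"x":0.0005,"y":-0.0002,"z":0,"twist":0,"jaw":0},
  {"x":0.001,"y":-0.0003,"z":0,"twist":0,"jaw":0},
  {"x":0.0014,"y":-0.0005,"z":0,"twist":0,"jaw":0},
  {"x":0.0014,"y":-0.0005,"z":0,"twist":0,"jaw":0},
])

```text
time_s: 15.7
tool_pos: [0.6213, 0.2726, 0.0234]
eef_rot: [0.119, 0.697, -0.118, 0.697]
contact_force: [-4.5, 2.6, 7.0]
grip_width: 0.0139
```

>>> arm_command([
  {"x":0.0005,"y":-0.0002,"z":0,"twist":0,"jaw":0},
  {"x":0.001,"y":-0.0003,"z":0,"twist":0,"jaw":0},
  {"x":0.0015,"y":-0.0005,"z":0,"twist":0,"jaw":0},
  {"x":0.0019,"y":-0.0007,"z":0,"twist":0,"jaw":0},
  {"x":0.0019,"y":-0.0007,"z":0,"twist":0,"jaw":0},
])

```text
time_s: 16.2
tool_pos: [0.6219, 0.2725, 0.0234]
eef_rot: [0.119, 0.698, -0.118, 0.696]
contact_force: [-8.9, 2.4, 10.2]
grip_width: 0.0141
```

The advance stopped with the push rising to 9 N, so it looks home. I check with pictures.

```bash
python3 - <<'E'
from h import *
from scipy.spatial.transform import Rotation as Ro
s=ctrl.sense();print(s["time_s"],s["tool_pos"],s["contact_force"],s["torque"])
M=Ro.from_quat(s["eef_rot"]).as_matrix(); print("yaw",np.arctan2(-M[0,1],M[1,1]),M[:,0].round(3))
cal=ctrl.calibration("wrist");import pickle
im=snap("wrist","w10");pickle.dump(cal,open("c10.pkl","wb"))
cv2.imwrite("pics/w10b.png",cv2.resize(im[80:230,150:470],None,fx=2.5,fy=2.5,interpolation=cv2.INTER_CUBIC)[:,:,::-1])
im=snap("side","s10")
b=cv2.resize(im[200:300,220:370],None,fx=5,fy=5,interpolation=cv2.INTER_CUBIC);cv2.imwrite("pics/s10b.png",b[:,:,::-1])
E
```

```text
16.2 [0.62191252 0.27247007 0.02336876] [-8.91769157  2.35159791 10.22065098] [ 0.29283202  1.67944658 -0.07534974]
yaw -0.3374477681483707 [-0.002  0.002 -1.   ]
```

View pics/w10b.png

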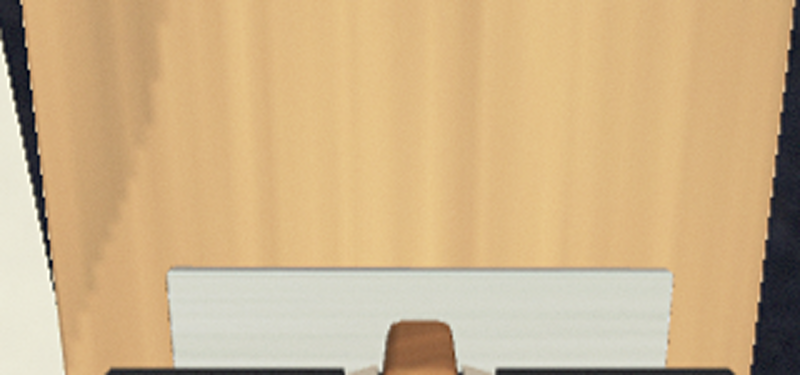

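View pics/s10b.png

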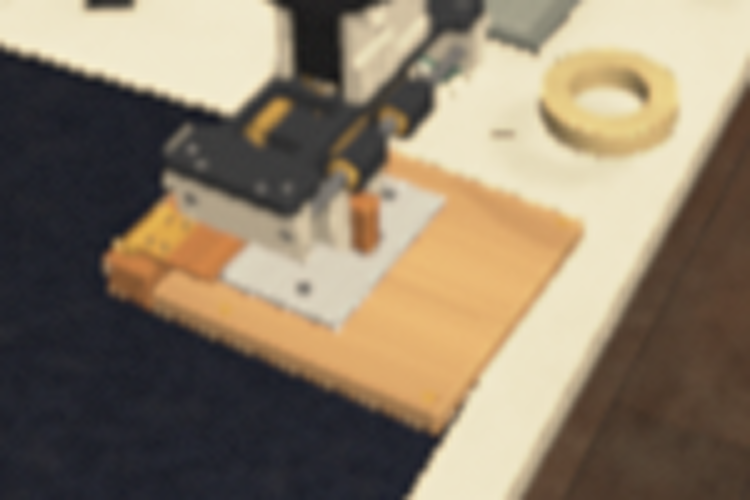

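```bash
python3 - <<'E'
from h import *
import pickle
cal=pickle.load(open("c10.pkl","rb"))
im=cv2.imread("pics/w10.png");cv2.imwrite("pics/w10c.png",cv2.resize(im[0:110,120:500],None,fx=2,fy=2))
r=lambda c,w,z:ray("wrist",w,c,z,cal)[:2]
y=-.339;u=np.array([np.cos(y),np.sin(y)]);v=np.array([-u[1],u[0]])
P=[r(217.2,186.8,.02),r(418.8,188,.02)];e=P[1]-P[0];print(np.linalg.norm(e),"plate yaw",np.arctan2(-e[0],e[1]))
D=[r(172.4,200,.014),r(454,200,.014)];print("deck w",np.linalg.norm(D[1]-D[0]))
for c in [((20,0),(65,360)),((797,0),(750,360))]:
    q=[r(a/2.5+150,b/2.5+80,.014) for a,b in c];d=q[1]-q[0];print("side yaw",np.arctan2(d[1],d[0]))
m=sum(P)/2;print("lat plate-deck",(m-sum(D)/2)@v,"edge x rel stop",(m+.1*u-[.6885,.2467])@u,"lat",(m+.1*u-[.6885,.2467])@v)
E
```

```text
0.10839897136883912 plate yaw -0.3449085584315452
deck w 0.15869208410159835
side yaw -0.3355955875248946
side yaw -0.35416069615164286
lat plate-deck 0.002679414127615686 edge x rel stop -0.0018759653261662139 lat 0.0018995707616166204
```

View pics/w10c.png

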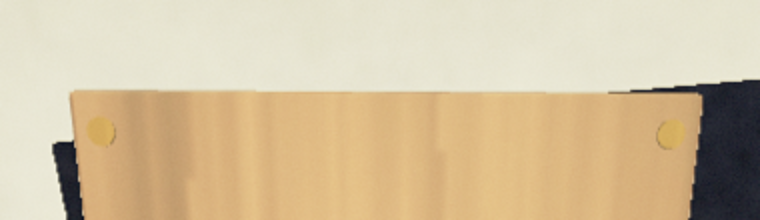

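```bash
python3 - <<'E'
from h import *
import pickle
cal=pickle.load(open("c10.pkl","rb"))
r=lambda c,w,z:ray("wrist",w,c,z,cal)[:2]
u=np.array([np.cos(-.339),np.sin(-.339)])
m=(r(217.2,186.8,.02)+r(418.8,188,.02))/2; f=(r(72/2+120,45.7,.014)+r(702/2+120,47,.014))/2
print("front gap",(m-f)@u,"expect .072")
E
```

```text
front gap 0.07070685760257868 expect .072
```

>>> arm_command([
  {"x":0.0005,"y":-0.0002,"z":0.0002,"twist":0,"jaw":0},
  {"x":0.0008,"y":-0.0003,"z":0.0003,"twist":0,"jaw":0},
  {"x":0.0008,"y":-0.0003,"z":0.0003,"twist":0,"jaw":0},
  {"x":0.0008,"y":-0.0003,"z":0.0003,"twist":0,"jaw":0},
  {"x":0.0008,"y":-0.0003,"z":0.0003,"twist":0,"jaw":0},
])

```text
time_s: 16.8
tool_pos: [0.6219, 0.2725, 0.0234]
eef_rot: [0.119, 0.698, -0.118, 0.696]
contact_force: [-10.4, 2.9, 11.0]
grip_width: 0.0136
```

Home is confirmed: no further movement, and the push rises to 11 N. I ease the forward push slightly, then do a final check.

>>> arm_command([
  {"x":-0.0005,"y":0.0002,"z":0.0002,"twist":0,"jaw":0},
  {"x":-0.0008,"y":0.0003,"z":0.0002,"twist":0,"jaw":0},
  {"x":-0.0008,"y":0.0003,"z":0.0002,"twist":0,"jaw":0},
  {"x":-0.0008,"y":0.0003,"z":0.0002,"twist":0,"jaw":0},
  {"x":-0.0008,"y":0.0003,"z":0.0002,"twist":0,"jaw":0},
])

```text
time_s: 17.3
tool_pos: [0.622, 0.2725, 0.0233]
eef_rot: [0.119, 0.698, -0.118, 0.696]
contact_force: [-7.7, 2.6, 6.6]
grip_width: 0.0135
```

```bash
python3 - <<'E'
from h import *
for k in range(4):
  im=snap("side","s11");s=ctrl.sense();print(s["time_s"],s["tool_pos"].round(4),s["contact_force"].round(1),s["torque"].round(2),s["grip_width"])
b=cv2.resize(im[200:300,220:370],None,fx=5,fy=5,interpolation=cv2.INTER_CUBIC);cv2.imwrite("pics/s11b.png",b[:,:,::-1])
snap("top","t11")
E
```

```text
17.35 [0.622  0.2725 0.0234] [-6.5  3.4  6.2] [ 0.47  1.3  -0.14] 0.013849985572080125
17.4 [0.622  0.2725 0.0234] [-6.9  2.9  6.7] [ 0.42  1.28 -0.15] 0.01370535394407312
17.45 [0.6219 0.2725 0.0233] [-7.8  3.3  6.1] [ 0.41  1.29 -0.17] 0.013649331878355514
17.5 [0.6219 0.2725 0.0233] [-6.7  2.2  5.5] [ 0.45  1.26 -0.16] 0.013813986305873669
```

View pics/s11b.png

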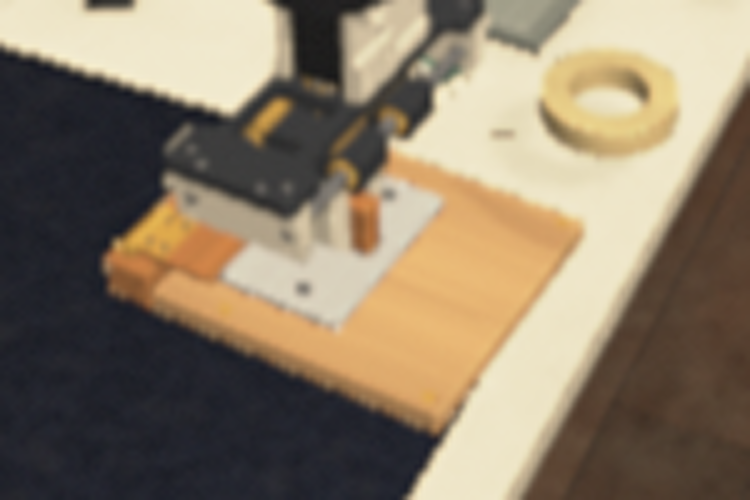

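View pics/t11.png

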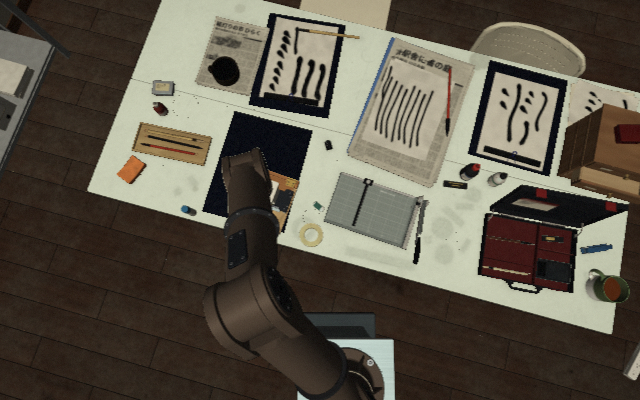

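Bystanders are where they were and the flap is shut. Deck force is about 8–9 N, so I add a touch of press to reach about 10 N and hand in.

>>> arm_command([
  {"x":0,"y":0,"z":-0.0003,"twist":0,"jaw":0},
  {"x":0,"y":0,"z":-0.0003,"twist":0,"jaw":0},
  {"x":0,"y":0,"z":-0.0003,"twist":0,"jaw":0},
  {"x":0,"y":0,"z":-0.0003,"twist":0,"jaw":0},
  {"x":0,"y":0,"z":-0.0003,"twist":0,"jaw":0},
])

```text
time_s: 18.05
tool_pos: [0.6219, 0.2724, 0.0233]
eef_rot: [0.119, 0.698, -0.118, 0.696]
contact_force: [-9.9, 2.5, 9.0]
grip_width: 0.0134
```

```bash
python3 - <<'E'
from h import *
s=ctrl.sense();print(s["time_s"],s["tool_pos"].round(4),s["contact_force"].round(1),s["grip_width"])
if 2<s["contact_force"][2]<20: print(ctrl.sign_off())
E
```

```text
18.05 [0.6219 0.2724 0.0233] [-9.9  2.5  9. ] 0.013437546720285213
the job is handed in; nothing more can be done
None
```

The plate is fully home under the flap, and the job was handed in at 18 s. The gripper still holds the handle and presses down. The hand-in reports no verdict.

**How it went:** The paper trimmer's raised lever hung where the gripper body would have come down. So I pinched only the top of the handle with the gripper twisted, which turned the plate. I then dragged it clear of the lever and regripped it fully. After that I carried it over, pressed it level in front of the flap with about 12 N for roughly half a second, and slid it in until it stopped against the rail.

**Last checks:**
- **Home:** a further 0.8 mm forward command gave no movement and the push rose to 11 N. The pictures put the thin edge within about 2 mm of the rail.
- **Centred and square:** about 2–3 mm off the middle and within about 0.01 rad of square.
- **Level:** the tool height matches the plate lying flat, and the side view shows it flat.
- **Press:** the wrist reads 9 N upwards, which with the plate's weight is about 11 N on the deck. This is an estimate: rail friction could shift it a little. About 10 N of forward push against the rail also remains.
- **Flap and bystanders:** no lift of the flap showed in the side pictures, though the gripper partly hides it. The other objects look unmoved in the top view, judged by eye.

**Disagreement:** the camera estimates of the rail position differed by 2–3 mm, and the side view by up to 9 mm. I relied on contact with the rail for the final position.

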